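# Wind open a centrifuge lid with the hand crank

### The job

The power lid of the centrifuge has stuck shut. Fit the loose hand crank into the well in the yellow console so that its socket drops fully home over the hidden square drive (feel for it by turning the crank), then wind it clockwise seen from above until the lid is fully raised, and leave the crank seated there. Raise the lid only with the crank, and leave the other things on the bench where they are.

Things in the scene. Friction and masses are not known exactly. Their poses are not given: they have to be found in the camera images.
- well (a point): Centre of the mouth of the round well in the flat top of the yellow console, 130 mm above the bench (this point is level with that top). Well: 38.4 mm across, 42 mm deep, mouth chamfered 6 mm. Site x axis: from the console front to the lid. Console top: 80 mm from the well to its front edge, 160 mm to each side, 120 mm to the white bowl section.
- well_floor (a point): Centre of the well's floor. Here stands an upright square steel drive, 18 mm wide, 18 mm high (top 24 mm below the mouth), its angle about the vertical unknown and different each time. It turns stiffly (0.2 N m), only clockwise seen from above, 3.85 rad from lid shut to fully raised. crank_foot reaches this point when the crank is home.
- lid (a joint): Opening angle of the white lid, rad: 0 shut, 0.5 fully raised against its stop. The drive raises it by 0.13 rad for each radian that it turns; the lid stays where it is left.
- lid_edge (a point): Middle of the upper front edge of the white lid (250 x 300 mm, 22 mm thick), which rises as the lid opens; 193 mm above the bench when shut. The hinge is at the far end from the console.
- crank_grip (a point): Centre of the black round boss on top of the loose crank's hub, on the hub's axis, 75 mm above the crank's underside: 28 mm across, 26 mm tall, to hold the crank from above. Site z: up along the hub; x: along the arm to the red knob. Steel arm 16 mm wide, 52 to 62 mm above the underside, 81 mm ahead to 39 mm behind the axis, where a 30 mm wide counterweight sits (26 to 46 mm behind).
- crank_knob (a point): Centre of the red upright knob at the end of the crank's arm, 70 mm from the hub's axis: 22 mm across, 46 mm tall, centre 86 mm above the crank's underside (its top 109 mm, the arm's top 62 mm above the underside). It does not spin on the arm.
- crank_foot (a point): Centre of the underside of the crank's hub (steel, 36 mm across, stands upright, crank 0.25 to 0.42 kg). In it: a square socket 20.4 mm wide, 22 mm deep, sides along and across the arm, fitting the drive every 90 degrees. Set down unaligned, the hub rests on the drive, 18 mm too high and easily tipped; turned upright until the squares agree, it goes down home under its own weight.
- jar_mid (a point): White plastic jar, 64 mm across, 85 mm tall, a bystander; this point is its centre.
- gel_mid (a point): Clear bottle with a blue cap, 56 mm across, 160 mm tall, a bystander; this point is its centre.
- dish_mid (a point): Round steel dish, 100 mm across, 35 mm tall, a bystander; this point is its centre.
- timer_mid (a point): Orange box-shaped timer, 60 x 70 x 22 mm, a bystander; this point is its centre.
- cup_mid (a point): Blue plastic cup, 80 mm across, 90 mm tall, a bystander; this point is its centre.
- slides_mid (a point): Green slide box, 90 x 70 x 35 mm, a bystander; this point is its centre.

How it is judged:
By the outcome, as a careful person would: the job done as asked, in the order asked, and still so for the second after the job is handed in, with the robot touching nothing.
It also fails if it takes over 72 s, if anything falls off the work surface, if the arm or the gripper's body presses on something with over 40 N, if the wrist force passes 120 N, or if a joint passes its speed limit or range.

### The arm

A 7-joint arm with a two-finger parallel gripper is mounted at the origin on the work surface. World frame = base frame: x ahead of the robot, y to its left, z up, the work surface at z = 0. Lengths are in m, angles in degrees, forces in N, time in s.
With the tool pointing down it reaches from about 0.425 to 0.875 m from the base axis. Payload 4.7 kg.
Tool frame: the origin (TCP) lies at the very end of the fingers, on their centre line; the grasp point (between the pads) lies 19 mm behind it; z points along the fingers, y is the line along which they close (so a half turn about z gives the same grasp; the last joint's range is limited). The gripper opens to 87 mm and grips with 3 to 60 N. Pads are 19 mm wide; open, the fingers measure 117 mm over their backs; the gripper's body (75 mm by 190 mm) begins 51 mm behind the grasp point.
Start: joints at [-75.453, 18.392, -4.016, 83.108, 1.295, 78.541, -3.26], TCP at [0.154, 0.631, 0.223] pointing down, gripper open.
Joint ranges: [-163.93, 163.93], [-17.29, 119.83], [-79.2, 71.16], [3.27, 140.29], [-89.18, 269.18], [5.43, 117.66], [-154.24, 154.24]. Speed limits (degrees/s): [147.25, 147.25, 180, 180, 180, 180, 180].

### API

Orientations are given as [roll, pitch, yaw] about the fixed x, y, z axes, in that order (R = Rz(yaw) Ry(pitch) Rx(roll)).
In Python, from cell import get_obs, read_camera, sign_off, silhouettes gives the robot as it stands.
- The arm moves only by the tool play_rows, never from a script. Its argument "steps" is a list that holds one entry, the list of rows, each a list of 7 numbers: the shift along the tool's x, y, z in m, then the turn, a rotation vector about the tool's x, y, z in rad, then the finger opening in m, from 0 to 0.087. A call has 1 to 12 rows; each row shifts and turns the commanded pose from where the row before left it, along the tool's axes as they then stand; what a row does not reach is not made up. A row lasts 1/10 s, in which the tool goes at most 50 mm and 8.59 degrees, less where a joint would pass 70% of its speed; a pose out of reach is approached as far as the arm can. A call is refused whole if a number of a shift passes 0.05 or a number of a turn 0.15, either way. A call with a gripper value outside its range is refused whole. The fingers move at their own pace and stop on an object; "force" is the grip in N (left out, the last holds). Time passes only in rows, so rows that do not move let the fingers close. It gives the time, the measured TCP pose, the force, the opening and the grip force at its end, in the units of the state.
- get_obs(): the state, without advancing time (a new reading comes with each control period).
- read_camera(name): name is "side" or "top" or "wrist"; returns a dict with "frame" (384x512x3 uint8, red, green, blue), "intrinsics" (3x3 intrinsics, pixels), "view" (4x4, takes a point from world to camera coordinates). Camera axes: x right, y up, looking along -z (the intrinsics and any distortion apply to the point x, -y, -z); pixel columns grow to the right and rows downward; lengths in m; the calibration is good to about 2 mm. The wrist camera is an equidistant fisheye: a pixel r from the principal point sees the ray r / f radians off the axis. A picture is of the moment at which its call begins. There is no depth.
- sign_off(): hands the job in; it is judged then, once.
Trained networks look in the newest picture that a camera, given by its name, has taken for a name from the list of things; names that differ only in an ending like _2 or _b are one class to them, and where a whole thing is asked for, a point or a joint stands for the part that bears it (a point fixed in the world has none). Each returns a list of dicts, best first, with "p" (0 to 1); they miss things now and then, are a little off and sometimes report something else, mostly with a low value. They report only what shows in the picture. A call takes as long as a camera call.
- silhouettes(camera, name): "pixels" (384x512 bool, what is visible of it) and "extent" ([left, top, right, bottom] in pixels, round what is visible of it).
The state is a dict: "time_s": time; "qpos": joint angles; "joint_velocities": joint speeds; "effort": joint torques, N m; "tool_pos": TCP position; "tool_rot": TCP orientation; "force": force on the tool from outside, world axes, zero at the start; "wrist_torque": the same for the moment, N m; "grip_width": finger opening in m; "grasp_force": force on a finger pad.
Only numpy, scipy, OpenCV 4.12 (cv2) and the standard library are available. Lean on these libraries where they do the work, as an engineer would, in place of code of your own. Each camera call takes 0.05 s, during which the arm holds its last target. There are 200 camera calls.

## Working session

There is one attempt and no reset: what is moved stays moved. The work goes in short steps, Python scripts to look and compute and a tool call to move; the robot and the scene stay as the last step left them, time stands still between calls to the robot, and variables do not carry over. Pictures are saved under pics/ and viewed, at most 10 in all, crops included, and the job is handed in when it is done.

Besides the shell and the picture viewer there is one more tool, called after "Call:" as name(argument=value, ...) on one line, values as JSON. play_rows: Moves the arm, as the interface text tells. Its arguments: {"type":"object","properties":{"steps":{"type":"array","items":{"type":"array","items":{"type":"array","items":{"type":"number"}}}},"force":{"type":"number"}},"required":["steps"]}

```bash
ls; mkdir -p pics
cat > h.py <<'E'
import numpy as np, cv2
from cell import get_obs, read_camera, sign_off, silhouettes
def ray(cam,u,v):
    K=np.array(cam["intrinsics"]);V=np.array(cam["view"])
    d=np.array([(u-K[0,2])/K[0,0],(v-K[1,2])/K[1,1],1.0])
    d=np.array([d[0],-d[1],-d[2]]); R=V[:3,:3]
    return -R.T@V[:3,3], R.T@d
def at_z(cam,u,v,z):
    o,d=ray(cam,u,v); return o+d*(z-o[2])/d[2]
def proj(cam,p):
    K=np.array(cam["intrinsics"]);V=np.array(cam["view"])
    c=V[:3,:3]@np.array(p)+V[:3,3]; c=np.array([c[0],-c[1],-c[2]])
    return (K@c/c[2])[:2]
E
python3 - <<'E'
from h import *
print(get_obs())
for n in ("top","side"):
    c=read_camera(n); cv2.imwrite(f"pics/{n}0.png",c["frame"][:,:,::-1])
    print(n,np.round(c["intrinsics"],1).tolist(),np.round(c["view"],4).tolist())
    for k in ["crank_grip","crank_knob","lid","jar_mid","gel_mid","dish_mid","timer_mid","cup_mid","slides_mid"]:
        for s in silhouettes(n,k)[:2]: 
            m=s["pixels"]; vv,uu=np.nonzero(m); print(k,round(s["p"],2),s["extent"],m.sum(), uu.mean().round(1) if len(uu) else None, vv.mean().round(1) if len(vv) else None)
E
```

```text
pics
{'time_s': 0.0, 'qpos': array([-75.45238016,  18.43863417,  -4.01661575,  83.17586464,
         1.29426733,  78.54041099,  -3.2589493 ]), 'joint_velocities': array([ 0.08787597,  0.01469732, -0.0001037 , -0.04090812,  0.08509559,
        0.09889152,  0.03325705]), 'effort': array([-3.86726852e-04, -4.91293430e+01, -4.03958643e-01, -3.12529457e+01,
       -6.37920317e-02,  4.42351517e-02,  1.97982804e-04]), 'tool_pos': array([0.15428357, 0.63084731, 0.22145805]), 'tool_rot': array([-1.79890299e+02,  4.73674278e-03,  1.66264089e+02]), 'force': array([-0.43123161,  0.8199848 ,  0.72097661]), 'wrist_torque': array([0.00462409, 0.01820173, 0.04887898]), 'grasp_force': 0.0, 'grip_width': 0.08709457047843025}
top [[359.3, 0.0, 258.8], [0.0, 359.3, 191.3], [0.0, 0.0, 1.0]] [[-0.026, -0.9996, 0.0054, -0.0233], [0.9987, -0.0257, 0.0441, -0.5558], [-0.0439, 0.0066, 0.999, -1.2346], [0.0, 0.0, 0.0, 1.0]]
crank_grip 0.62 [322.5, 209.5, 360.2, 230.2] 268 339.2 217.0
lid 0.65 [106.0, 155.2, 207.5, 264.1] 8747 154.2 210.6
jar_mid 0.84 [360.3, 142.6, 382.3, 161.3] 379 369.6 151.2
gel_mid 0.89 [2
[... 655 characters left out ...]

crank_knob 0.74 [300.6, 152.6, 315.6, 198.9] 449 306.9 178.5
lid 0.7 [131.3, 213.1, 311.8, 322.9] 14305 228.7 266.9
lid 0.43 [299.7, 151.2, 319.1, 196.9] 404 307.2 178.5
jar_mid 0.82 [248.4, 143.7, 264.0, 169.9] 388 254.9 156.6
gel_mid 0.85 [187.8, 155.5, 205.8, 205.2] 549 197.9 180.6
gel_mid 0.33 [213.3, 166.9, 241.1, 184.9] 402 227.6 174.5
dish_mid 0.97 [214.2, 164.8, 240.8, 183.8] 352 227.5 174.4
dish_mid 0.7 [126.8, 190.4, 321.4, 384.0] 28422 230.1 285.9
timer_mid 0.72 [341.2, 159.9, 362.5, 175.7] 235 350.9 170.5
cup_mid 0.72 [309.3, 141.7, 336.7, 170.1] 564 319.9 152.8
cup_mid 0.27 [342.1, 165.3, 362.9, 177.4] 230 351.3 171.0
slides_mid 0.67 [276.0, 148.6, 305.9, 166.5] 442 288.9 155.2
```

Run:
```python
import cv2
t=cv2.imread("pics/top0.png"); s=cv2.imread("pics/side0.png")
a=cv2.resize(t[100:290,90:430],(800,447),interpolation=cv2.INTER_CUBIC)
cv2.imwrite("pics/t1.png",a)
```

```text
(no output)
```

View pics/t1.png

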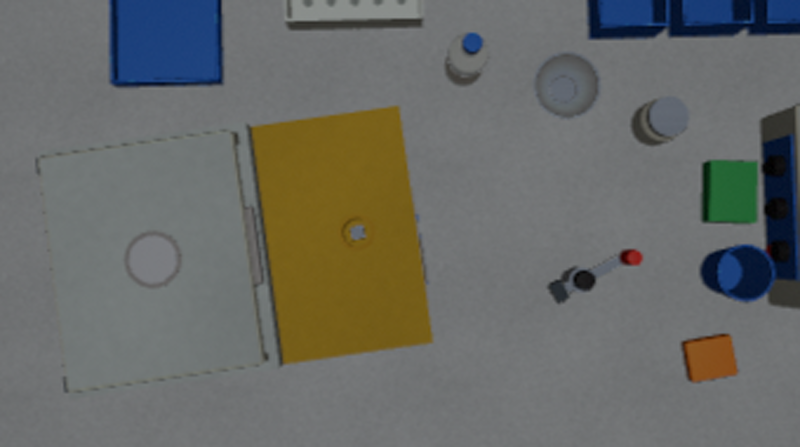

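View pics/side0.png

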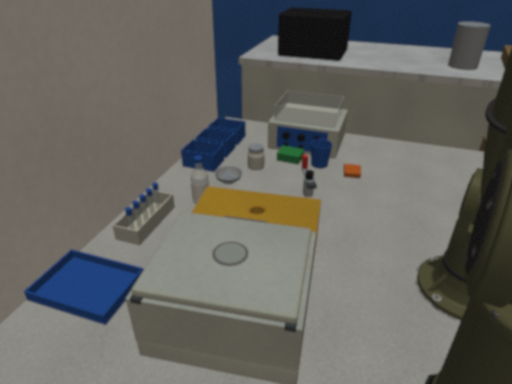

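The top view shows the lid on the left, with the yellow console and its well at crop (357,233), full-image (242,199). The crank boss is at crop (585,280), full-image (339,219), and its red knob at crop (631,257), full-image (358,209). The cup, timer, slides and jar are to the right, at least 0.1 m from the crank.

Run:
```python
from h import *
c=read_camera("top"); f=c["frame"].astype(int)
R,G,B=f[...,0],f[...,1],f[...,2]
red=(R>110)&(G<70)&(B<70); red[:, :340]=0; red[:,375:]=0; red[:190]=0; red[230:]=0
v,u=np.nonzero(red); print("red",u.mean(),v.mean(),len(u))
print("knob top",at_z(c,u.mean(),v.mean(),.109))
blk=(f.sum(2)<110); blk[:, :325]=0; blk[:,350:]=0; blk[:205]=0; blk[235:]=0
v,u=np.nonzero(blk); print("blk",u.mean(),v.mean(),len(u)); print("grip top",at_z(c,u.mean(),v.mean(),.088))
print("well",at_z(c,241.7,199,.13))
hsv=cv2.cvtColor(c["frame"],cv2.COLOR_RGB2HSV)
y=((hsv[...,0]>15)&(hsv[...,0]<32)&(hsv[...,1]>150)).astype(np.uint8)
cs,_=cv2.findContours(y,cv2.RETR_EXTERNAL,cv2.CHAIN_APPROX_NONE); k=max(cs,key=cv2.contourArea)
r=cv2.minAreaRect(k); b=cv2.boxPoints(r); print(r)
P=np.array([at_z(c,*p,.13) for p in b]); print(np.round(P,4).tolist())
print("sides",[np.linalg.norm(P[i]-P[(i+1)%4]) for i in range(4)])
```

```text
red 359.48275862068965 209.10344827586206 29
knob top [ 0.48556377 -0.35740581  0.109     ]
blk 337.81481481481484 218.4814814814815 54
grip top [ 0.456686   -0.29167386  0.088     ]
well [0.52710866 0.01748686 0.13      ]
((234.41004943847656, 199.3699951171875), (100.97483825683594, 63.4981803894043), 81.8698959350586)
[[0.6731, 0.1586, 0.13], [0.6967, -0.0403, 0.13], [0.3814, -0.0767, 0.13], [0.3588, 0.1199, 0.13]]
sides [np.float64(0.20031914668822307), np.float64(0.31732613245192537), np.float64(0.19792325891287982), np.float64(0.31668220312182693)]
```

```bash
cat >> h.py <<'E'
def plan(x,y,z,yaw,g,n=None,start=None):
    """rows from the present (or given) x,y,z,yaw to the target, tool kept pointing down"""
    if start is None:
        o=get_obs(); s=np.r_[o["tool_pos"],o["tool_rot"][2]]
    else: s=np.array(start,float)
    t=np.array([x,y,z,yaw],float); d=t-s
    n=n or int(max(np.ceil(np.linalg.norm(d[:3])/.042),np.ceil(abs(d[3])/8.0),1))
    p=s.copy(); rows=[]
    for i in range(1,n+1):
        e=s+d*i/n-p; a=np.radians(p[3]); c,q=np.cos(a),np.sin(a)
        r=[round(e[0]*c+e[1]*q,3),round(e[0]*q-e[1]*c,3),round(-e[2],3),0,0,round(-np.radians(e[3]),2),g]
        p+= [r[0]*c+r[1]*q, r[0]*q-r[1]*c, -r[2], -np.degrees(r[5])]; rows.append(r)
    for k in range(0,n,12): print(str([rows[k:k+12]]).replace(" ",""))
    print("ends",np.round(p,4).tolist())
E
python3 - <<'E'
from h import *
c=read_camera("wrist"); print(np.round(c["intrinsics"],1).tolist())
V=c["view"]; o=get_obs()
print("cam pos",-V[:3,:3].T@V[:3,3],"axis",-V[2,:3],o["tool_pos"])
plan(.42,.30,.32,116,.087); plan(.528,.01,.32,90,.087,start=[.42,.30,.32,116])
E
```

```text
[[297.3, 0.0, 260.3], [0.0, 297.3, 191.6], [0.0, 0.0, 1.0]]
cam pos [0.08828707 0.64836053 0.38548993] axis [ 0.2420116  -0.06020123 -0.96840394] [0.15437643 0.63140545 0.22257468]
[[[np.float64(-0.031),np.float64(-0.024),np.float64(-0.009),0,0,np.float64(0.08),0.087],[np.float64(-0.032),np.float64(-0.021),np.float64(-0.009),0,0,np.float64(0.08),0.087],[np.float64(-0.034),np.float64(-0.018),np.float64(-0.009),0,0,np.float64(0.08),0.087],[np.float64(-0.035),np.float64(-0.016),np.float64(-0.008),0,0,np.float64(0.08),0.087],[np.float64(-0.037),np.float64(-0.012),np.float64(-0.009),0,0,np.float64(0.08),0.087],[np.float64(-0.037),np.float64(-0.01),np.float64(-0.009),0,0,np.float64(0.08),0.087],[np.float64(-0.038),np.float64(-0.007),np.float64(-0.009),0,0,np.float64(0.08),0.087],[np.float64(-0.038),np.float64(-0.003),np.float64(-0.009),0,0,np.float64(0.08),0.087],[np.float64(-0.039),np.float64(-0.001),np.float64(-0.009),0,0,np.float64(0.08),0.087],[np.float64(-0.039),np.float64(0.003),np.float64(-0.009),0,0,np.float64(0.08),0.087],[np.float64(-0.038),np.float64(0.005),np.float64(-0.008),0,0,np.float64(0.08),0.087]]]
ends [0.42, 0.2998, 0.3196, 115.8432]
[[[np.float64(-0.038),np.float64(-0.004),np.float64(-0.0),0,0,np.float64(0.06),0.087],[np.float64(-0.039),np.float64(-0.001),np.float64(-0.0),0,0,np.float64(0.05),0.087],[np.float64(-0.039),np.float64(0.0),np.float64(-0.0),0,0,np.float64(0.06),0.087],[np.float64(-0.038),np.float64(0.003),np.float64(-0.0),0,0,np.float64(0.06),0.087],[np.float64(-0.039),np.float64(0.005),np.float64(-0.0),0,0,np.float64(0.05),0.087],[np.float64(-0.038),np.float64(0.007),np.float64(-0.0),0,0,np.float64(0.06),0.087],[np.float64(-0.037),np.float64(0.01),np.float64(-0.0),0,0,np.float64(0.06),0.087],[np.float64(-0.037),np.float64(0.011),np.float64(-0.0),0,0,np.float64(0.05),0.087]]]
ends [0.5279, 0.0102, 0.32, 90.2169]
```

Call:
play_rows(steps=[[[-0.031,-0.024,-0.009,0,0,0.08,0.087],[-0.032,-0.021,-0.009,0,0,0.08,0.087],[-0.034,-0.018,-0.009,0,0,0.08,0.087],[-0.035,-0.016,-0.008,0,0,0.08,0.087],[-0.037,-0.012,-0.009,0,0,0.08,0.087],[-0.037,-0.01,-0.009,0,0,0.08,0.087],[-0.038,-0.007,-0.009,0,0,0.08,0.087],[-0.038,-0.003,-0.009,0,0,0.08,0.087],[-0.039,-0.001,-0.009,0,0,0.08,0.087],[-0.039,0.003,-0.009,0,0,0.08,0.087],[-0.038,0.005,-0.008,0,0,0.08,0.087]]])

```text
time_s: 2.2
tool_pos: [0.421, 0.2984, 0.3204]
tool_rot: [179.9, -0.0, 115.6]
force: [0.3, -0.2, 0.3]
grip_width: 0.0869
grasp_force: 0.0
```

Call:
play_rows(steps=[[[-0.038,-0.004,0,0,0,0.06,0.087],[-0.039,-0.001,0,0,0,0.05,0.087],[-0.039,0,0,0,0,0.06,0.087],[-0.038,0.003,0,0,0,0.06,0.087],[-0.039,0.005,0,0,0,0.05,0.087],[-0.038,0.007,0,0,0,0.06,0.087],[-0.037,0.01,0,0,0,0.06,0.087],[-0.037,0.011,0,0,0,0.05,0.087],[-0.03,0,0,0,0,0,0.087],[-0.03,0,0,0,0,0,0.087]]])

```text
time_s: 3.2
tool_pos: [0.5272, -0.0519, 0.3196]
tool_rot: [180.0, 0.0, 90.0]
force: [-0.3, -0.6, 0.6]
grip_width: 0.087
grasp_force: 0.0
```

```bash
sed -i 's/round(e\[0\]\*c+e\[1\]\*q,3),round(e\[0\]\*q-e\[1\]\*c,3),round(-e\[2\],3)/*(float(round(w,3))+0.0 for w in (e[0]*c+e[1]*q,e[0]*q-e[1]*c,-e[2]))/; s/round(-np.radians(e\[3\]),2)/float(round(-np.radians(e[3]),2))/' h.py
python3 - <<'E'
from h import *
o=get_obs(); print({k:np.round(o[k],3) for k in("time_s","tool_pos","tool_rot","qpos","force")})
plan(.5285,-.05,.18,90,.087)
E
```

```text
{'time_s': np.float64(3.2), 'tool_pos': array([ 0.527, -0.052,  0.32 ]), 'tool_rot': array([1.79985e+02, 3.00000e-03, 9.00170e+01]), 'qpos': array([-33.384,   1.175,  37.061,  92.302,  -0.707,  86.745,   3.729]), 'force': array([-0.329, -0.56 ,  0.648])}
[[[0.0,0.0,0.035,0,0,0.0,0.087],[0.001,0.001,0.035,0,0,0.0,0.087],[0.0,0.0,0.035,0,0,0.0,0.087],[0.001,0.0,0.035,0,0,0.0,0.087]]]
ends [0.5282, -0.0499, 0.1796, 90.0174]
```

Call:
play_rows(steps=[[[0,0,0.035,0,0,0,0.087],[0.001,0.001,0.035,0,0,0,0.087],[0,0,0.035,0,0,0,0.087],[0.001,0,0.035,0,0,0,0.087],[0,0,0,0,0,0,0.087]]])

```text
time_s: 3.7
tool_pos: [0.5247, -0.0479, 0.1753]
tool_rot: [-179.5, 0.0, 90.1]
force: [-0.7, -0.2, 0.0]
grip_width: 0.087
grasp_force: 0.0
```

```bash
cat >> h.py <<'E'
def wray(cam,u,v):
    K=np.array(cam["intrinsics"]);V=np.array(cam["view"])
    a=np.array([u-K[0,2],v-K[1,2]]); r=np.hypot(*a); th=r/K[0,0]
    d=np.array([*(np.sin(th)*a/max(r,1e-9)),np.cos(th)]); d=np.array([d[0],-d[1],-d[2]])
    return -V[:3,:3].T@V[:3,3], V[:3,:3].T@d
def wat_z(cam,u,v,z):
    o,d=wray(cam,u,v); return o+d*(z-o[2])/d[2]
def wproj(cam,P):
    K=np.array(cam["intrinsics"]);V=np.array(cam["view"])
    c=np.atleast_2d(P)@V[:3,:3].T+V[:3,3]; c=c*[1,-1,-1]; th=np.arctan2(np.hypot(c[:,0],c[:,1]),c[:,2])
    n=c[:,:2]/np.maximum(np.hypot(c[:,0],c[:,1]),1e-9)[:,None]
    return K[:2,2]+n*(K[0,0]*th)[:,None]
def ortho(cam,cx,cy,z,half=.04,px=10000):
    """world-aligned map of the plane at height z: column -> +x, row -> -y"""
    n=int(2*half*px); i,j=np.meshgrid(np.arange(n),np.arange(n))
    P=np.stack([cx-half+(i+.5)/px, cy+half-(j+.5)/px, np.full(i.shape,z)],-1).reshape(-1,3)
    m=wproj(cam,P).astype(np.float32).reshape(n,n,2)
    return cv2.remap(cam["frame"],m[...,0],m[...,1],cv2.INTER_CUBIC)
E
python3 - <<'E'
from h import *
c=read_camera("wrist"); np.savez("w1.npz",**c)
a=ortho(c,.5285,.019,.13,.035,5700); b=ortho(c,.5285,.019,.106,.035,5700)
im=np.hstack([a,b])[:,:,::-1]; cv2.imwrite("pics/w1.png",np.clip(im*1.5,0,255)); print(im.shape)
o=get_obs(); print(o["tool_pos"],o["tool_rot"],-c["view"][:3,:3].T@c["view"][:3,3])
E
```

```text
(399, 798, 3)
[ 0.52663204 -0.04810425  0.17821584] [-1.79764651e+02  2.73430390e-02  9.00585393e+01] [0.52579995 0.02096027 0.33816895][ WARN:0@0.689] global loadsave.cpp:1063 imwrite_ Unsupported depth image for selected encoder is fallbacked to CV_8U.
```

View pics/w1.png

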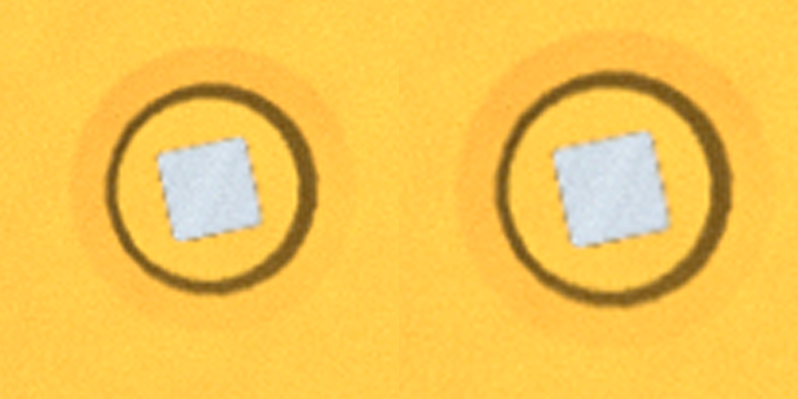

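The picture shows the well and drive clearly. The chamfer ring is about 285 px (50 mm) across, centred at (212,190) in the left map. The drive top is a light square centred at (212,190) in the right map, tilted about 12° counter-clockwise.

Run:
```python
from h import *
c=dict(np.load("w1.npz"))
b=ortho(c,.5305,.0205,.106,.02,10000); s=cv2.cvtColor(b,cv2.COLOR_RGB2HSV)[...,1]
m=(s<90).astype(np.uint8); cs,_=cv2.findContours(m,0,1); k=max(cs,key=cv2.contourArea); r=cv2.minAreaRect(k); print(r)
print("centre",.5305-.02+r[0][0]/1e4,.0205+.02-r[0][1]/1e4)
bp=cv2.boxPoints(r); print([np.degrees(np.arctan2(-(bp[(i+1)%4]-bp[i])[1],(bp[(i+1)%4]-bp[i])[0])) for i in range(4)])
plan(.50,-.17,.25,100,.087); plan(.457,-.29,.25,113.7,.087,start=[.50,-.17,.25,100])
```

```text
((202.49835205078125, 196.7062225341797), (178.86614990234375, 179.35585021972656), 78.36637115478516)
centre 0.5307498352050781 0.020829377746582032
[np.float32(11.633632), np.float32(-78.36638), np.float32(-168.36636), np.float32(101.63362)]
[[[-0.03,-0.007,-0.018,0,0,-0.04,0.087],[-0.031,-0.008,-0.018,0,0,-0.05,0.087],[-0.029,-0.009,-0.018,0,0,-0.04,0.087],[-0.03,-0.011,-0.018,0,0,-0.04,0.087]]]
ends [0.4996, -0.1703, 0.2502, 99.7988]
[[[-0.028,-0.016,0.0,0,0,-0.06,0.087],[-0.026,-0.017,0.0,0,0,-0.06,0.087],[-0.026,-0.019,0.0,0,0,-0.06,0.087],[-0.024,-0.021,0.0,0,0,-0.06,0.087]]]
ends [0.4566, -0.2898, 0.25, 113.751]
```

Call:
play_rows(steps=[[[-0.03,-0.007,-0.018,0,0,-0.04,0.087],[-0.031,-0.008,-0.018,0,0,-0.05,0.087],[-0.029,-0.009,-0.018,0,0,-0.04,0.087],[-0.03,-0.011,-0.018,0,0,-0.04,0.087],[-0.028,-0.016,0,0,0,-0.06,0.087],[-0.026,-0.017,0,0,0,-0.06,0.087],[-0.026,-0.019,0,0,0,-0.06,0.087],[-0.024,-0.021,0,0,0,-0.06,0.087],[0,0,0.035,0,0,0,0.087],[0,0,0.035,0,0,0,0.087],[0,0,0,0,0,0,0.087],[0,0,0,0,0,0,0.087]]])

```text
time_s: 4.95
tool_pos: [0.4582, -0.2905, 0.1837]
tool_rot: [179.9, 0.1, 113.6]
force: [0.2, -0.1, 1.0]
grip_width: 0.0867
grasp_force: 0.0
```

Run:
```python
from h import *
c=read_camera("wrist"); np.savez("w2.npz",**c)
for k in("crank_grip","crank_knob"):
    for s in silhouettes("wrist",k)[:2]: print(k,s["p"],s["extent"])
a=ortho(c,.46,-.30,.088,.09,4400); b=c["frame"][:, :]
im=np.clip(a[:,:,::-1].astype(float)*1.5,0,255).astype(np.uint8); cv2.imwrite("pics/w2.png",im[:600]); print(im.shape)
o=get_obs(); print(o["tool_pos"],o["tool_rot"],-c["view"][:3,:3].T@c["view"][:3,3])
```

```text
crank_grip 0.84 [241.4, 139.7, 273.7, 284.4]
crank_knob 0.79 [240.5, 139.5, 275.9, 283.1]
(792, 792, 3)
[ 0.45894727 -0.29068197  0.18417048] [1.79824189e+02 1.56541420e-01 1.13588606e+02] [ 0.43065155 -0.22729599  0.34646919]
```

View pics/w2.png

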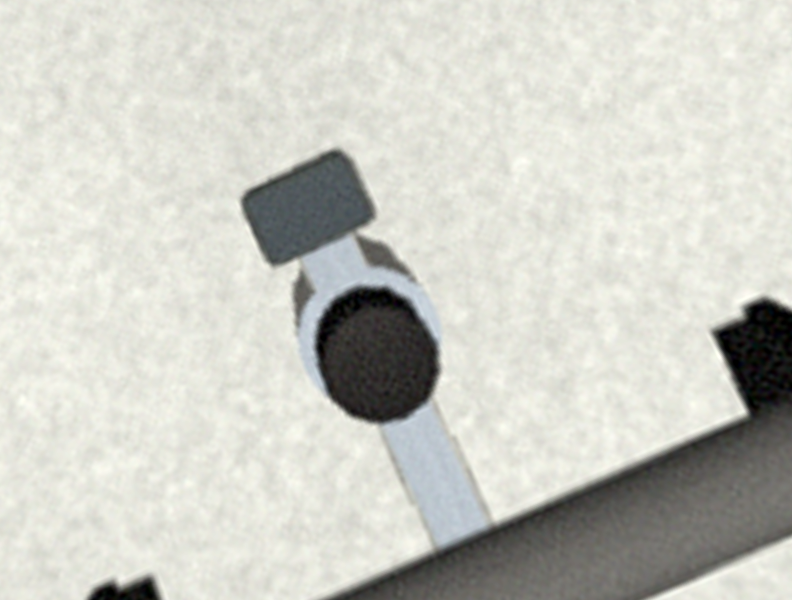

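The ortho map shows the black boss's top centred at about (379,361), which is world (0.456,-0.292). The arm runs down to the right at yaw -66.2°, and the counterweight is at (310,208). All three match the top camera.

Call:
play_rows(steps=[[[-0.001,-0.003,0.03,0,0,0,0.087],[0,0,0.03,0,0,0,0.087],[0,0,0.03,0,0,0,0.087],[0,0,0.02,0,0,0,0.087],[0,0,0,0,0,0,0.087],[0,0,0,0,0,0,0.087]]])

```text
time_s: 5.7
tool_pos: [0.456, -0.2927, 0.073]
tool_rot: [179.9, 0.1, 113.6]
force: [0.8, 0.7, 0.2]
grip_width: 0.0871
grasp_force: 0.0
```

Call:
play_rows(force=40, steps=[[[0,0,0.007,0,0,0,0.087],[0,0,0,0,0,0,0.06],[0,0,0,0,0,0,0.04],[0,0,0,0,0,0,0.02],[0,0,0,0,0,0,0.01],[0,0,0,0,0,0,0.01],[0,0,0,0,0,0,0.01]]])

```text
time_s: 6.4
tool_pos: [0.4551, -0.2922, 0.0646]
tool_rot: [180.0, 0.0, 113.6]
force: [-0.4, -0.9, -0.5]
grip_width: 0.0471
grasp_force: 0.0
```

Call:
play_rows(steps=[[[0,0,0,0,0,0,0.01],[0,0,0,0,0,0,0.01],[0,0,0,0,0,0,0.01],[0,0,0,0,0,0,0.01],[0,0,0,0,0,0,0.01],[0,0,0,0,0,0,0.01]]])

```text
time_s: 7.0
tool_pos: [0.4552, -0.292, 0.0646]
tool_rot: [180.0, 0.0, 113.6]
force: [0.5, 0.1, 0.1]
grip_width: 0.027
grasp_force: 40.0
```

Run:
```python
from h import *
plan(.455,-.292,.25,113.6,.01,n=5)
plan(.531,.021,.25,191.6,.01,start=[.455,-.292,.25,113.6])
```

```text
[[[0.0,0.0,-0.037,0,0,-0.0,0.01],[0.0,0.0,-0.037,0,0,-0.0,0.01],[0.0,0.0,-0.037,0,0,-0.0,0.01],[0.0,0.0,-0.037,0,0,-0.0,0.01],[0.0,0.0,-0.037,0,0,-0.0,0.01]]]
ends [0.4552, -0.292, 0.2496, 113.5594]
[[[0.026,0.019,0.0,0,0,-0.14,0.01],[0.022,0.023,0.0,0,0,-0.13,0.01],[0.02,0.026,0.0,0,0,-0.14,0.01],[0.015,0.028,0.0,0,0,-0.13,0.01],[0.012,0.03,0.0,0,0,-0.14,0.01],[0.008,0.031,0.0,0,0,-0.14,0.01],[0.003,0.032,0.0,0,0,-0.13,0.01],[-0.001,0.033,0.0,0,0,-0.14,0.01],[-0.005,0.031,0.0,0,0,-0.14,0.01],[-0.01,0.031,0.0,0,0,-0.13,0.01]]]
ends [0.531, 0.0209, 0.25, 191.5223]
```

Call:
play_rows(steps=[[[0,0,-0.037,0,0,0,0.01],[0,0,-0.037,0,0,0,0.01],[0,0,-0.037,0,0,0,0.01],[0,0,-0.037,0,0,0,0.01],[0,0,-0.037,0,0,0,0.01],[0,0,0,0,0,0,0.01]]])

```text
time_s: 7.6
tool_pos: [0.4567, -0.2939, 0.2539]
tool_rot: [179.7, 0.3, 113.5]
force: [0.1, -0.4, -3.6]
grip_width: 0.0274
grasp_force: 40.0
```

Call:
play_rows(steps=[[[0.026,0.019,0,0,0,-0.14,0.01],[0.022,0.023,0,0,0,-0.13,0.01],[0.02,0.026,0,0,0,-0.14,0.01],[0.015,0.028,0,0,0,-0.13,0.01],[0.012,0.03,0,0,0,-0.14,0.01],[0.008,0.031,0,0,0,-0.14,0.01],[0.003,0.032,0,0,0,-0.13,0.01],[-0.001,0.033,0,0,0,-0.14,0.01],[-0.005,0.031,0,0,0,-0.14,0.01],[-0.01,0.031,0,0,0,-0.13,0.01],[0,0,0,0,0,0,0.01],[0,0,0,0,0,0,0.01]]])

```text
time_s: 8.8
tool_pos: [0.5301, 0.0211, 0.2473]
tool_rot: [-179.9, -0.2, -168.5]
force: [0.0, -0.9, -4.2]
grip_width: 0.0267
grasp_force: 40.0
```

Run:
```python
from h import *
c=read_camera("wrist"); np.savez("w3.npz",**c)
cv2.imwrite("pics/w3.png",np.clip(cv2.resize(c["frame"][60:340,100:420,::-1],(640,560),interpolation=2)*1.4,0,255).astype(np.uint8))
o=get_obs(); print(o["tool_pos"],o["tool_rot"],o["force"],o["qpos"])
print(wproj(c,[[.5307,.0208,.13]]))
```

```text
[0.53029636 0.01977893 0.24779519] [-179.93579149   -0.1950123  -168.59053997] [ 0.41513864 -0.99847431 -3.9605566 ] [-35.33601191   2.92306175  31.61262007  98.80879841  -1.46964535
  78.8896433   97.94094279]
[[259.40026268 188.43386025]]
```

View pics/w3.png

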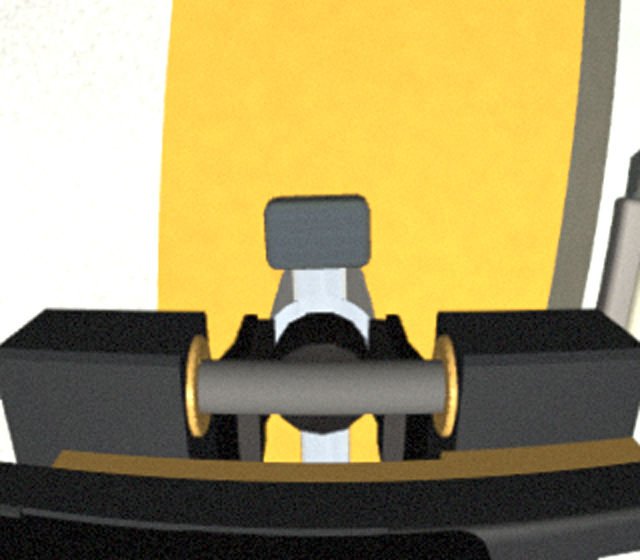

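The crank is held upright and square: the boss is between the fingers at (320,375) and the counterweight at (318,232). Next I descend.

Call:
play_rows(steps=[[[0,0,0.025,0,0,0,0.01],[0,0,0.02,0,0,0,0.01],[0,0,0.005,0,0,0,0.01],[0,0,0.005,0,0,0,0.01],[0,0,0.005,0,0,0,0.01],[0,0,0.005,0,0,0,0.01],[0,0,0,0,0,0,0.01]]])

```text
time_s: 9.55
tool_pos: [0.5317, 0.0201, 0.1858]
tool_rot: [-180.0, 0.1, -168.6]
force: [-1.5, -0.7, -3.7]
grip_width: 0.0274
grasp_force: 40.0
```

Call:
play_rows(steps=[[[0,0,0.005,0,0,0,0.01],[0,0,0.005,0,0,0,0.01],[0,0,0.003,0,0,0,0.01],[0,0,0.003,0,0,0,0.01],[0,0,0.003,0,0,0,0.01],[0,0,0.003,0,0,0,0.01],[0,0,0,0,0,0,0.01]]])

```text
time_s: 10.25
tool_pos: [0.5308, 0.0204, 0.1618]
tool_rot: [-180.0, -0.1, -168.5]
force: [-1.1, -1.8, -5.2]
grip_width: 0.027
grasp_force: 40.0
```

Call:
play_rows(steps=[[[0,0,0.003,0,0,0,0.01],[0,0,0.003,0,0,0,0.01],[0,0,0.002,0,0,0,0.01],[0,0,0.001,0,0,0,0.01],[0,0,0,0,0,0,0.01]]])

```text
time_s: 10.75
tool_pos: [0.531, 0.0204, 0.1532]
tool_rot: [-180.0, -0.0, -168.5]
force: [-3.2, -2.4, -3.6]
grip_width: 0.027
grasp_force: 40.0
```

Call:
play_rows(force=55, steps=[[[0,0,0,0,0,0.05,0.01],[0,0,0,0,0,0.08,0.01],[0,0,0,0,0,0.1,0.01],[0,0,0,0,0,0.1,0.01],[0,0,0,0,0,0.1,0.01],[0,0,0,0,0,0.1,0.01],[0,0,0,0,0,0.1,0.01],[0,0,0,0,0,0,0.01]]])

```text
time_s: 11.55
tool_pos: [0.5304, 0.0205, 0.153]
tool_rot: [-179.9, -0.1, 155.3]
force: [-4.7, -2.8, -3.2]
grip_width: 0.0269
grasp_force: 55.0
```

```bash
cat > st.py <<'E'
from h import *
o=get_obs(); print({k:np.round(o[k],3).tolist() for k in("time_s","tool_pos","tool_rot","qpos","force","wrist_torque","grip_width","grasp_force")})
c=read_camera("side"); np.save("side_now.npy",c["frame"])
for s in silhouettes("side","lid")[:1]: print("lid side",s["p"],s["extent"])
E
python3 st.py
```

```text
{'time_s': 11.55, 'tool_pos': [0.53, 0.021, 0.153], 'tool_rot': [-179.915, -0.093, 155.286], 'qpos': [-36.84, 7.045, 34.258, 106.297, -4.234, 68.048, 64.096], 'force': [-4.736, -2.802, -3.228], 'wrist_torque': [-0.961, 1.268, 0.12], 'grip_width': 0.027, 'grasp_force': 54.963}
lid side 0.68 [130.8, 207.0, 310.5, 324.7]
```

Call:
play_rows(steps=[[[0,0,0,0,0,0.1,0.01],[0,0,0,0,0,0.12,0.01],[0,0,0,0,0,0.12,0.01],[0,0,0,0,0,0.12,0.01],[0,0,0,0,0,0.12,0.01],[0,0,0,0,0,0.12,0.01],[0,0,0,0,0,0.12,0.01],[0,0,0,0,0,0.12,0.01],[0,0,0,0,0,0.12,0.01],[0,0,0,0,0,0.12,0.01],[0,0,0,0,0,0.12,0.01],[0,0,0,0,0,0,0.01]]])

```text
time_s: 12.85
tool_pos: [0.5312, 0.022, 0.1531]
tool_rot: [-180.0, -0.1, 80.9]
force: [-1.5, 0.3, -6.0]
grip_width: 0.0267
grasp_force: 55.0
```

```bash
python3 st.py
```

```text
{'time_s': 12.85, 'tool_pos': [0.531, 0.022, 0.153], 'tool_rot': [-179.98, -0.069, 80.937], 'qpos': [-42.013, 7.397, 39.882, 106.426, -5.187, 67.972, -9.479], 'force': [-1.539, 0.343, -5.997], 'wrist_torque': [-0.092, 0.675, 0.105], 'grip_width': 0.027, 'grasp_force': 54.955}
lid side 0.9 [132.3, 193.6, 310.6, 323.6]
```

Call:
play_rows(steps=[[[0,0,0,0,0,0.1,0.01],[0,0,0,0,0,0.12,0.01],[0,0,0,0,0,0.12,0.01],[0,0,0,0,0,0.12,0.01],[0,0,0,0,0,0.12,0.01],[0,0,0,0,0,0.12,0.01],[0,0,0,0,0,0.12,0.01],[0,0,0,0,0,0.12,0.01],[0,0,0,0,0,0.12,0.01],[0,0,0,0,0,0.12,0.01],[0,0,0,0,0,0.12,0.01],[0,0,0,0,0,0,0.01]]])

```text
time_s: 14.15
tool_pos: [0.5323, 0.0208, 0.1532]
tool_rot: [180.0, -0.1, 6.5]
force: [2.5, -0.5, -10.5]
grip_width: 0.0269
grasp_force: 55.0
```

```bash
python3 st.py
```

```text
{'time_s': 14.15, 'tool_pos': [0.532, 0.021, 0.153], 'tool_rot': [179.963, -0.146, 6.52], 'qpos': [-47.804, 7.997, 46.448, 106.556, -6.222, 67.885, -82.78], 'force': [2.47, -0.496, -10.486], 'wrist_torque': [-0.319, -0.477, 0.124], 'grip_width': 0.027, 'grasp_force': 54.973}
lid side 0.95 [130.1, 181.7, 312.6, 324.7]
```

Call:
play_rows(steps=[[[0,0,0,0,0,0.1,0.01],[0,0,0,0,0,0.1,0.01],[0,0,0,0,0,0.1,0.01],[0,0,0,0,0,0.1,0.01],[0,0,0,0,0,0.1,0.01],[0,0,0,0,0,0.05,0.01],[0,0,0,0,0,0.05,0.01],[0,0,0,0,0,0,0.01]]])

```text
time_s: 15.05
tool_pos: [0.532, 0.0202, 0.1533]
tool_rot: [-180.0, -0.1, -27.8]
force: [4.6, -2.6, -12.9]
grip_width: 0.0268
grasp_force: 55.0
```

```bash
python3 st.py
```

```text
{'time_s': 15.05, 'tool_pos': [0.532, 0.02, 0.153], 'tool_rot': [-179.996, -0.119, -27.825], 'qpos': [-50.811, 8.39, 49.924, 106.628, -6.859, 67.984, -116.446], 'force': [4.646, -2.623, -12.884], 'wrist_torque': [-0.552, -0.871, 0.215], 'grip_width': 0.027, 'grasp_force': 54.964}
lid side 0.55 [130.0, 176.8, 313.4, 326.1]
```

Call:
play_rows(steps=[[[0,0,0,0,0,0.04,0.01],[0,0,0,0,0,0.04,0.01],[0,0,0,0,0,0.03,0.01],[0,0,0,0,0,0.03,0.01],[0,0,0,0,0,0,0.01]]])

```text
time_s: 15.65
tool_pos: [0.5318, 0.0201, 0.1534]
tool_rot: [-180.0, -0.1, -35.9]
force: [4.7, -2.4, -13.3]
grip_width: 0.0269
grasp_force: 55.0
```

```bash
python3 st.py
```

```text
{'time_s': 15.65, 'tool_pos': [0.532, 0.02, 0.153], 'tool_rot': [-179.993, -0.093, -35.908], 'qpos': [-51.563, 8.502, 50.801, 106.646, -7.042, 68.028, -124.343], 'force': [4.733, -2.386, -13.315], 'wrist_torque': [-0.709, -1.027, 0.176], 'grip_width': 0.027, 'grasp_force': 54.961}
lid side 0.55 [129.1, 175.6, 315.7, 324.1]
```

Call:
play_rows(steps=[[[0,0,0,0,0,0.04,0.01],[0,0,0,0,0,0.03,0.01],[0,0,0,0,0,0.03,0.01],[0,0,0,0,0,0,0.01]]])

```text
time_s: 16.15
tool_pos: [0.5318, 0.0201, 0.1534]
tool_rot: [-180.0, -0.1, -41.6]
force: [4.0, -2.6, -14.3]
grip_width: 0.027
grasp_force: 55.0
```

```bash
python3 st.py
python3 - <<'E'
import numpy as np,cv2
cv2.imwrite("pics/s4.png",cv2.resize(np.load("side_now.npy")[120:340,100:360,::-1],(780,660),interpolation=2)[:600])
E
```

```text
{'time_s': 16.15, 'tool_pos': [0.532, 0.02, 0.153], 'tool_rot': [-179.992, -0.098, -41.625], 'qpos': [-52.115, 8.59, 51.438, 106.659, -7.169, 68.04, -129.933], 'force': [3.952, -2.621, -14.303], 'wrist_torque': [-0.747, -1.035, 0.228], 'grip_width': 0.027, 'grasp_force': 54.959}
lid side 0.6 [129.4, 175.3, 316.6, 325.3]
```

View pics/s4.png

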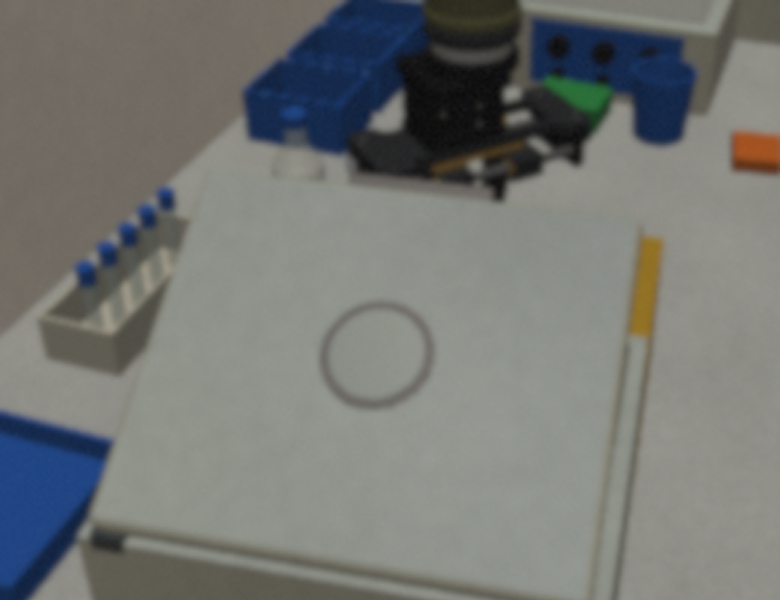

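The lid stands well raised, with its front corners at full-image (170,179) and (313,194). I'll fit the lid angle from these.

Run:
```python
from h import *
t=read_camera("top"); c=read_camera("side")
P=[at_z(t,90+u/2.353,100+v/2.353,.193) for u,v in((237,131),(267,362),(37,157),(67,390))]
fl,fr,bl,br=P; print(np.round(P,3).tolist(), np.linalg.norm(fl-fr),np.linalg.norm(fl-bl))
ax=(bl-fl+br-fr); ax/=np.linalg.norm(ax); ac=np.array([ax[1],-ax[0],0])
front=(fl+fr)/2
for hz in (.171,.193):
  for th in (0,.4,.44,.47,.5,.53):
    out=[]
    for s in(1,-1):
        hinge=front+.25*ax; hinge[2]=hz; h=.193-hz
        for L in (.25,):
            p=hinge-ax*(L*np.cos(th)-0*h)+ax*h*np.sin(th)+np.array([0,0,L*np.sin(th)+h*np.cos(th)])+s*.15*ac
            out.append(np.round(proj(c,p),1).tolist())
    print(hz,th,out)
```

```text
[[0.658, 0.163, 0.193], [0.367, 0.131, 0.193], [0.632, 0.416, 0.193], [0.339, 0.381, 0.193]] 0.29305264129473485 0.2539971074888363
0.171 0 [[182.8, 208.8], [312.7, 226.4]]
0.171 0.4 [[173.8, 179.2], [315.2, 196.3]]
0.171 0.44 [[172.5, 176.7], [315.4, 193.9]]
0.171 0.47 [[171.4, 174.9], [315.5, 192.2]]
0.171 0.5 [[170.3, 173.2], [315.5, 190.5]]
0.171 0.53 [[169.2, 171.6], [315.6, 188.9]]
0.193 0 [[182.8, 208.8], [312.7, 226.4]]
0.193 0.4 [[175.3, 176.5], [315.7, 193.4]]
0.193 0.44 [[174.1, 173.7], [315.9, 190.5]]
0.193 0.47 [[173.1, 171.7], [316.0, 188.5]]
0.193 0.5 [[172.2, 169.7], [316.2, 186.5]]
0.193 0.53 [[171.1, 167.8], [316.3, 184.6]]
```

Call:
play_rows(steps=[[[0,0,0,0,0,0.03,0.01],[0,0,0,0,0,0.03,0.01],[0,0,0,0,0,0.03,0.01],[0,0,0,0,0,0.03,0.01],[0,0,0,0,0,0,0.01]]])

```text
time_s: 16.85
tool_pos: [0.5312, 0.0203, 0.1536]
tool_rot: [180.0, -0.0, -48.5]
force: [2.0, -3.1, -11.6]
grip_width: 0.0268
grasp_force: 55.0
```

```bash
python3 st.py
```

```text
{'time_s': 16.85, 'tool_pos': [0.531, 0.02, 0.154], 'tool_rot': [179.964, -0.026, -48.511], 'qpos': [-52.81, 8.687, 52.217, 106.663, -7.342, 68.164, -136.679], 'force': [2.011, -3.129, -11.56], 'wrist_torque': [-0.949, -0.448, 0.845], 'grip_width': 0.027, 'grasp_force': 55.001}
lid side 0.83 [130.1, 176.8, 312.5, 324.2]
```

Call:
play_rows(steps=[[[0,0,0,0,0,-0.04,0.01],[0,0,0,0,0,-0.04,0.01],[0,0,0,0,0,0,0.01],[0,0,0,0,0,0,0.05],[0,0,0,0,0,0,0.087],[0,0,0,0,0,0,0.087],[0,0,0,0,0,0,0.087],[0,0,0,0,0,0,0.087],[0,0,0,0,0,0,0.087],[0,0,0,0,0,0,0.087],[0,0,0,0,0,0,0.087],[0,0,0,0,0,0,0.087]]])

```text
time_s: 18.15
tool_pos: [0.5313, 0.0207, 0.1535]
tool_rot: [-180.0, 0.0, -44.0]
force: [0.3, -0.8, -0.0]
grip_width: 0.0851
grasp_force: 0.0
```

Call:
play_rows(steps=[[[0,0,-0.02,0,0,0,0.087],[0,0,-0.03,0,0,0,0.087],[0,0,-0.03,0,0,0,0.087],[0,0,-0.03,0,0,0,0.087],[0,0,-0.03,0,0,0,0.087],[0,0,0,0,0,0,0.087],[0,0,0,0,0,0,0.087]]])

```text
time_s: 18.85
tool_pos: [0.5315, 0.0207, 0.2938]
tool_rot: [-179.9, -0.0, -44.0]
force: [0.2, 0.3, -0.2]
grip_width: 0.0872
grasp_force: 0.0
```

```bash
python3 st.py
python3 - <<'E'
from h import *
c=read_camera("wrist"); t=read_camera("top"); np.savez("w5.npz",**c)
cv2.imwrite("pics/f5.png",np.hstack([np.clip(cv2.resize(c["frame"][:,80:440,::-1],(400,427))*1.3,0,255).astype(np.uint8),cv2.resize(t["frame"][100:290,230:408,::-1],(400,427))]))
s=c["frame"]; print(wproj(c,[[.5307,.0208,.176]]))
E
```

```text
{'time_s': 18.85, 'tool_pos': [0.532, 0.021, 0.294], 'tool_rot': [-179.936, -0.011, -44.016], 'qpos': [-55.049, 1.797, 51.731, 95.023, -1.454, 83.811, -137.192], 'force': [0.166, 0.305, -0.191], 'wrist_torque': [0.017, 0.196, 0.035], 'grip_width': 0.087, 'grasp_force': 0.0}
lid side 0.59 [128.8, 175.9, 315.9, 324.9]
[[260.35046764 186.79505794]]
```

View pics/f5.png

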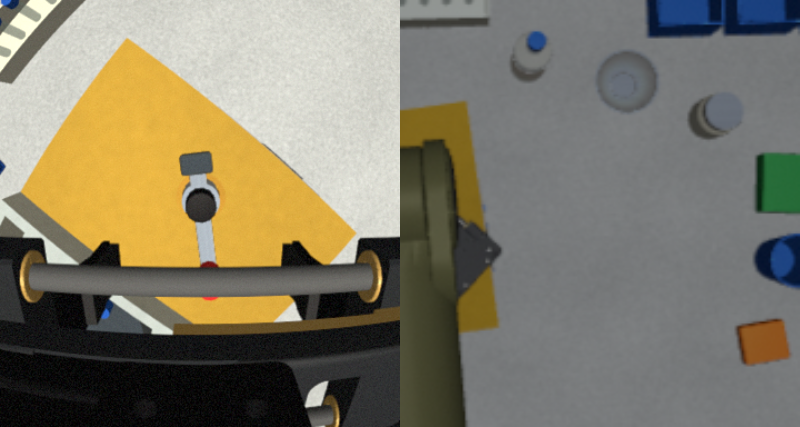

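The wrist view (left half) shows the crank upright in the well: boss at (201,205), counterweight at (196,163), knob at (210,280). The top view (right half) shows the bystanders where they were. I'll check the crank's yaw, which gives the drive angle.

Run:
```python
from h import *
c=dict(np.load("w5.npz"))
# counterweight (dark) and boss centroids on planes at home height
g=cv2.cvtColor(ortho(c,.531,.021,.176,.07,4000),cv2.COLOR_RGB2HSV)
f=ortho(c,.531,.021,.150,.07,4000)
hsv=cv2.cvtColor(f,cv2.COLOR_RGB2HSV)
steel=((hsv[...,1]<70)&(hsv[...,2]>110)).astype(np.uint8)
n,l,st,ce=cv2.connectedComponentsWithStats(steel)
print([(st[i,:].tolist(),ce[i].round(1).tolist()) for i in range(1,n) if st[i,4]>300])
dark=(g[...,2]<60).astype(np.uint8); n,l,st,ce=cv2.connectedComponentsWithStats(dark)
for i in range(1,n):
    if st[i,4]>1500: print("dark",st[i].tolist(),.531-.07+ce[i][0]/4000,.021+.07-ce[i][1]/4000)
cv2.imwrite("pics/o5.png",f[:,:,::-1])
```

```text
[([57, 105, 178, 154, 10303], [147.6, 181.3]), ([209, 210, 170, 158, 6278], [316.7, 312.9])]
dark [0, 0, 236, 244, 6307] 0.4888682812747741 0.06228143332804821
dark [228, 229, 116, 116, 10050] 0.5323421393034826 0.019350497512437823
```

View pics/o5.png

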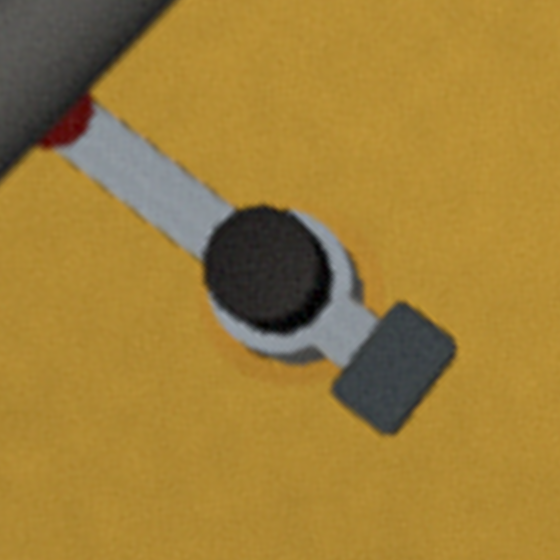

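The ortho map at home height shows the arm about 15–16 mm wide, as it should be when seated, at yaw ≈141°. That puts the drive at about 220° or more of its travel, which agrees with the hard stop I felt. The crank is upright and released, so I'm handing in.

```bash
python3 -c "
from h import *
print(sign_off())"
```

```text
the job is handed in; nothing more can be done
None
```

I seated the crank fully over the square drive and wound it clockwise to its stop, which raised the lid fully by my torque and camera checks. I then let go of the crank, left it in the well, and handed the job in at about 19 s with the arm clear; the other bench items were not touched.

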